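Draw the plain test plate forward to its front stop

ROBOT

A 6-joint arm with a two-finger parallel gripper is mounted at the origin on a cart in front of the work surface, level with it; the furniture and walls round the work are solid. World frame = base frame: x ahead of the robot, y to its left, z up, the work surface at z = 0. Lengths are in m, angles in rad, forces in N, time in s.
With the tool pointing down it reaches from about 0.425 to 0.95 m from the base axis. Payload 3.5 kg.
Tool frame: the origin (TCP) lies on the centre line of the jaws, within the pads' length; the fingertips stand 14 mm ahead of it and the grasp point (between the pads) lies 5 mm behind it (ctrl.finger_overhang is the distance from the TCP to the fingertips, in m); z points along the fingers, y is the line along which they close (so a half turn about z gives the same grasp; the last joint's range is limited). The gripper opens to 85 mm and grips with 20 to 120 N. Pads are 22 mm wide; open, the fingers measure 114 mm over their backs; the gripper's body (76 mm by 85 mm) begins 54 mm behind the grasp point. The pads swing forward as they close: fully open they stand 13 mm farther back than shut.
Start: joints at [1.178, 0.286, 1.577, -0, 1.279, -0.15], TCP at [0.162, 0.655, 0.245] pointing down, gripper open.
Joint ranges: [-2.77, 2.77], [-0.9, 2.22], [0.21, 2.48], [-1.53, 4.67], [0.24, 2.81], [-2.84, 2.84]. Speed limits (rad/s): [2.79, 2.79, 3.14, 3.14, 3.14, 3.14].

INTERFACE

Orientations are given as a unit quaternion [x, y, z, w].
In Python, from plant import ctrl gives the robot as it stands.
- The arm moves only by the tool send_rows, never from a script. Its argument "moves" is text: rows parted by semicolons, each of 7 numbers parted by spaces: the turn, a rotation vector about the tool's x, y, z in units of 360 degrees (1.0 is 360 degrees), then the shift along the tool's x, y, z in units of 20 cm (1.0 is 20 cm), then the gripper's target within -1 to 1 (fully open at 1, half-way at 0, shut at -1). A call has 1 to 12 rows; each row is the pose to reach, as a shift and turn from the pose commanded when the call began, along the tool's axes at that moment, turning the shorter way round; what a row does not reach only later rows make up. A row lasts 1/8 s, in which the tool goes at most 62.5 mm and 10.7 degrees, less where a joint would pass 70% of its speed; a pose out of reach is approached as far as the arm can. A call with a number of a shift or a turn outside -1 to 1 is refused whole. A call with a gripper value outside its range is refused whole. The fingers move at their own pace and stop on an object; "newtons" is the grip in N (left out, the last holds). Time passes only in rows, so rows that repeat a pose let the fingers close. It gives the time, the measured TCP pose, the force, the opening and the grip force at its end, in the units of the state.
- ctrl.get_state(): the state, without advancing time (a new reading comes with each control period).
- ctrl.read_camera(name): name is "scene" or "side" or "wrist"; returns a dict with "image" (384x512x3 uint8, red, green, blue), "fovy" (degrees; the focal length in pixels is half the picture's height over the tangent of half this angle, whatever the lens; pixels are square), "cx", "cy" (the principal point, pixels), "extrinsics" (4x4, takes a point from camera to world coordinates). Camera axes: x right, y up, looking along -z (the intrinsics and any distortion apply to the point x, -y, -z); pixel columns grow to the right and rows downward; lengths in m; the calibration is good to about 2 mm. A picture is of the moment at which its call begins. There is no depth.
- ctrl.sign_off(): hands the job in; it is judged then, once.
The state is a dict: "time": time; "qpos": joint angles; "dq": joint speeds; "joint_efforts": joint torques, N m; "eef_pos": TCP position; "tcp_rot": TCP orientation; "contact_force": force on the tool from outside, world axes, zero at the start; "wrist_torque": the same for the moment, N m; "opening": opening from 0.0 (shut) to 1.0 (fully open); "finger_force": force on a finger pad.
Only numpy, scipy, OpenCV 4.12 (cv2) and the standard library are available. Lean on these libraries where they do the work, as an engineer would, in place of code of your own. Each camera call takes 0.05 s, during which the arm holds its last target. There are 200 camera calls.

TASK

Two flat metal plates lie at the back of two low trays on the test bench. Draw the plain, unslotted plate toward you along its tray until it lies flat against the tray's front stop, ready for the next mixer to be stood on it. Leave the slotted plate where it is, and let go.

Things in the scene. Friction and masses are not known exactly. Their poses are not given: they have to be found in the camera images.
- plain_plate: The plate to draw: loose, flat aluminium, no slots, 70 mm long (x) by 98 mm wide (y) by 8 mm thick, 0.11 to 0.22 kg. Origin: centre of its underside, 3 mm above the bench; the top face is 8 mm higher. Too wide to grip across, and close to the tray's back wall and rails, but it slides easily on the slick tray (friction about 0.2): closed fingertips pressing 5 to 20 N on its top carry it along.
- plain_tray: Fixed grey tray round the plain plate, turned up to 15 degrees. Origin: on the bench under the middle of its 130 x 102 mm inside; x runs from front stop (-65 mm) to back wall (+65), z up. Draw the plate along the tray's -x: its centre starts at x = +24 to +29 mm and is at -30 touching the stop. Rims 8 to 9 mm above the bench, below the plate's top; a 17 mm terminal behind the back wall.
- slotted_plate: The other plate, to be left alone: same outside size, place of its origin and material, but with three parallel slots through it; it lies at the back of a second tray of the same kind, 16 to 30 cm to the left or to the right of the plain one.
Mind the look-alikes: they are no part of the job. Leave any orange or red look-alike of the plain_plate alone.

How it is judged:
By the outcome, as a careful person would: the job done as asked, in the order asked, and still so for the second after the job is handed in, with the robot touching nothing.
It also fails if it takes over 29 s, if anything falls off the work surface, if the arm or the gripper's body presses on something with over 40 N, if the wrist force passes 120 N, or if a joint passes its speed limit or range.

## Working session

There is one attempt and no reset: what is moved stays moved. The work goes in short steps, Python scripts to look and compute and a tool call to move; the robot and the scene stay as the last step left them, time stands still between calls to the robot, and variables do not carry over. Pictures are saved under pics/ and viewed, at most 10 in all, crops included, and the job is handed in when it is done.

Besides the shell and the picture viewer there is one more tool, called after "Call:" in YAML: its name, and indented under it one key for each argument. send_rows: Moves the arm, as the interface text tells. Its arguments: {"type":"object","properties":{"moves":{"type":"string"},"newtons":{"type":"number"}},"required":["moves"]}

```bash
mkdir -p pics; python3 - <<'E'
from plant import ctrl
import cv2,numpy as np
s=ctrl.get_state();print(s['eef_pos'],s['tcp_rot'],s['opening'],ctrl.finger_overhang)
for n in("scene","side","wrist"):
    c=ctrl.read_camera(n);cv2.imwrite(f"pics/{n}0.png",c["image"][:,:,::-1])
    print(n,c["fovy"],c["cx"],c["cy"],np.round(c["extrinsics"],4).tolist(),[k for k in c])
E
```

```text
[0.16201819 0.65461151 0.2439039 ] [ 1.21117812e-01  9.92637412e-01 -1.16298887e-03 -3.03761590e-04] 0.996013275498582 0.014
scene 43.56278035278792 255.6763291829378 198.61428595800376 [[-0.7453, 0.3647, -0.5581, -0.2483], [-0.6664, -0.3846, 0.6387, 1.3018], [0.0182, 0.848, 0.5297, 0.8262], [0.0, 0.0, 0.0, 1.0]] ['image', 'fovy', 'cx', 'cy', 'extrinsics']
side 45.027843514119155 256.0325600447488 201.48684314643407 [[-0.8905, 0.2284, -0.3934, 0.0819], [-0.4549, -0.4554, 0.7653, 1.2965], [-0.0044, 0.8605, 0.5094, 0.7044], [0.0, 0.0, 0.0, 1.0]] ['image', 'fovy', 'cx', 'cy', 'extrinsics']
wrist 61.03899195311429 253.3164261145213 191.14256780629933 [[0.2403, -0.9235, -0.2989, 0.084], [0.9707, 0.2279, 0.0761, 0.6744], [-0.0022, -0.3084, 0.9512, 0.3725], [0.0, 0.0, 0.0, 1.0]] ['image', 'fovy', 'cx', 'cy', 'extrinsics']
```

View pics/scene0.png

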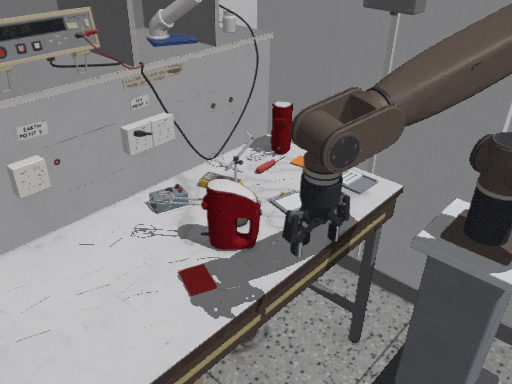

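View pics/side0.png

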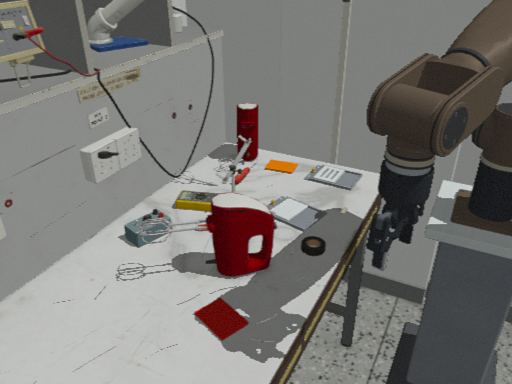

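Side view: grey plain plate in its tray at (297,211). The slotted plate is in the second tray at (334,175). Look-alikes are an orange sheet at (281,166) and a red sheet at (220,317). I choose (297,211) and check it in a close crop.

```bash
python3 - <<'E'
import cv2
a=cv2.imread("pics/side0.png")[150:250,240:373]
cv2.imwrite("pics/sc.png",cv2.resize(a,None,fx=6,fy=6,interpolation=cv2.INTER_CUBIC))
E
```

```text
(no output)
```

View pics/sc.png

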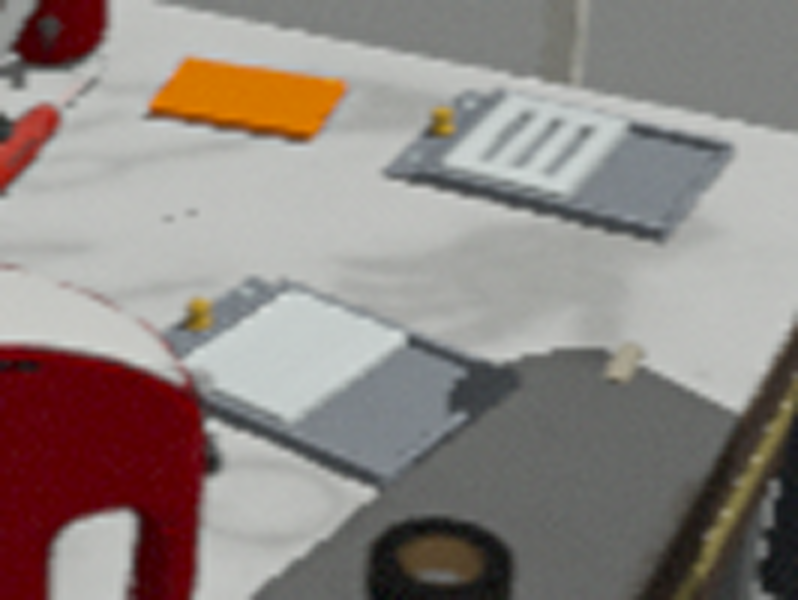

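The crop confirms it: the plain plate has no slots, and its corners are at crop (187,357), (290,290), (408,342) and (297,418). The brass terminal is at (200,315), behind it. Next I measure.

```bash
cat > h.py <<'E'
import numpy as np
def ray(c,u,v,z):
    f=192/np.tan(np.radians(c["fovy"])/2);E=np.array(c["extrinsics"])
    d=E[:3,:3]@np.array([(u-c["cx"])/f,-(v-c["cy"])/f,-1]);o=E[:3,3]
    return (o+d*(z-o[2])/d[2])[:2]
def px(c,p):
    f=192/np.tan(np.radians(c["fovy"])/2);E=np.array(c["extrinsics"])
    q=E[:3,:3].T@(np.array(p)-E[:3,3]);return c["cx"]-f*q[0]/q[2],c["cy"]+f*q[1]/q[2]
E
python3 - <<'E'
from plant import ctrl
from h import *
c=ctrl.read_camera("side")
P=np.array([ray(c,240+a/6,150+b/6,.011) for a,b in[(187,357),(290,290),(408,342),(297,418)]])
print(P.round(4).tolist(),P.mean(0));
for i in range(4): print(np.linalg.norm(P[i]-P[i-1]), np.degrees(np.arctan2(*(P[i]-P[i-1])[::-1])))
for n,a,b,z in[("frontL",385,485,.008),("frontR",518,375,.008),("slot",535,145,.011),("mixbase",200,480,0),("tape",440,560,0.02),("term",200,310,.017)]: print(n,ray(c,240+a/6,150+b/6,z))
s=ctrl.get_state();c=ctrl.read_camera("wrist");print(px(c,[*P.mean(0),.011]))
E
```

```text
[[0.5584, 0.2755], [0.54, 0.1955], [0.4695, 0.2155], [0.4903, 0.3011]] [0.51453695 0.24688317]
0.07272009431805654 -20.60158396318545
0.08210065727969429 -102.9331384479011
0.07324855922458187 164.08515401929748
0.08800089934933929 76.36390484009294
frontL [0.43528807 0.32952012]
frontR [0.41376512 0.21559051]
slot [ 0.48385571 -0.00763195]
mixbase [0.51525337 0.35210331]
tape [0.38772359 0.38770203]
term [0.56728203 0.2422131 ]
(np.float64(52.860014914241845), np.float64(438.2742092072762))
```

View pics/wrist0.png

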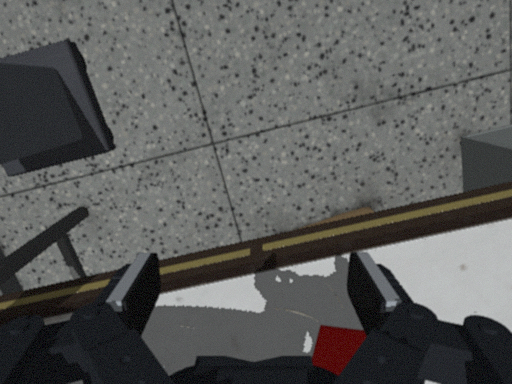

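Call:
send_rows:
  moves: "0 0 0 -0.75 -0.75 -0.4 -1;0 0 0 -0.75 -0.75 -0.4 -1;0 0 0 -0.75 -0.75 -0.4 -1;0 0 0 -0.75 -0.75 -0.4 -1;0 0 0 -0.75 -0.75 -0.4 -1;0 0 0 -0.75 -0.75 -0.4 -1"
  newtons: 40

```text
time: 1.0
eef_pos: [0.2715, 0.4737, 0.3249]
tcp_rot: [0.121, 0.993, -0.0, -0.0]
contact_force: [0.8, -0.1, -0.5]
opening: -0.002
finger_force: 0.0
```

Call:
send_rows:
  moves: "0 0 0 -0.8 -0.7 0 -1;0 0 0 -0.8 -0.7 0 -1;0 0 0 -0.8 -0.7 0 -1;0 0 0 -0.8 -0.7 0 -1;0 0 0 -0.8 -0.7 0 -1"

```text
time: 1.62
eef_pos: [0.3937, 0.299, 0.3242]
tcp_rot: [0.122, 0.993, -0.0, -0.001]
contact_force: [0.3, 0.0, -0.6]
opening: -0.001
finger_force: 0.0
```

Call:
send_rows:
  moves: "0 0 0 -0.95 -0.15 0.1 -1;0 0 0 -0.95 -0.15 0.1 -1;0 0 0 -0.95 -0.15 0.1 -1;0 0 0 -0.95 -0.15 0.1 -1;0 0 0 -0.95 -0.15 0.1 -1"

```text
time: 2.25
eef_pos: [0.57, 0.2259, 0.3042]
tcp_rot: [0.12, 0.993, -0.0, -0.001]
contact_force: [0.9, -0.2, -0.5]
opening: -0.002
finger_force: 0.0
```

```bash
python3 - <<'E'
from plant import ctrl
import cv2
s=ctrl.get_state();print(s['time'],s['eef_pos'],s['tcp_rot'],s['opening'],s['contact_force'])
cv2.imwrite("pics/w1.png",ctrl.read_camera("wrist")["image"][:,:,::-1])
E
```

```text
2.25 [0.57001091 0.22590245 0.30415154] [ 1.20421745e-01  9.92722009e-01 -4.15975415e-05 -1.27048313e-03] -0.0017774200234162002 [ 0.91198381 -0.15531576 -0.47733408]
```

View pics/w1.png

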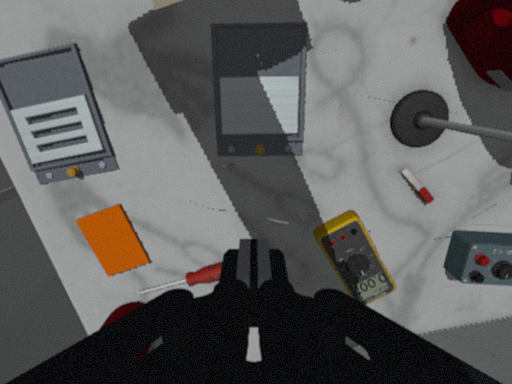

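The wrist view shows the plain plate with corners near (221,78), (299,77), (299,135) and (221,136), partly in the arm's shadow. The tray's front outer corners are at (211,24) and (307,23). The slotted plate is at left (65,130), and the mixer is well clear at (490,40).

```bash
python3 - <<'E'
from plant import ctrl
from h import *
from scipy.spatial.transform import Rotation as Ro
import cv2
c=ctrl.read_camera("wrist");s=ctrl.get_state();R=Ro.from_quat(s['tcp_rot']).as_matrix()
P=np.array([ray(c,a,b,.011) for a,b in[(221,78),(299,77),(299.5,135),(221,136)]])
print(P.mean(0),[round(float(np.linalg.norm(P[i]-P[i-1])),4) for i in range(4)])
F=np.array([ray(c,a,b,.008) for a,b in[(211.5,23.5),(307,23)]]);print(F,np.linalg.norm(F[1]-F[0]))
for a,b in((P[0],P[1]),(P[3],P[2]),(F[0],F[1])): print("yaw",np.degrees(np.arctan2(*(b-a)[::-1]))-90)
print("tool x",np.degrees(np.arctan2(R[1,0],R[0,0])))
d=R.T@(np.array([*P.mean(0),.011+.014])-s['eef_pos']);print("to centre, tool mm",d*1000)
m=F.mean(0);print("plate centre to front outer",(R.T@np.array([*(m-P.mean(0)),0]))*1000)
g=c["image"][20:165,190:330,::-1];cv2.imwrite("pics/w1c.png",cv2.resize(g,None,fx=4,fy=4,interpolation=cv2.INTER_CUBIC))
E
```

```text
[0.51839862 0.24755398] [0.0709, 0.0955, 0.0708, 0.1014]
[[0.41191359 0.21420479]
 [0.43817756 0.32346484]] 0.11237239653880586
yaw -13.092703791659375
yaw -13.059401982804104
yaw -13.516341407798336
tool x 166.22651314548781
to centre, tool mm [ 54.49304507   8.56588911 280.40737092]
plate centre to front outer [ 9.57352489e+01 -1.55698924e+00  5.31353733e-02]
```

View pics/w1c.png

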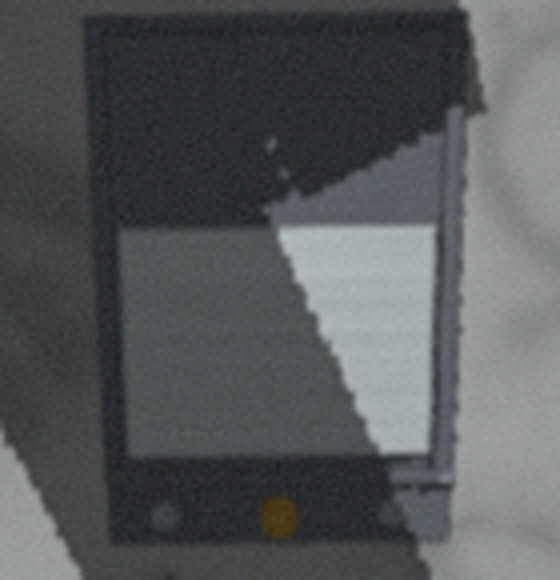

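The crop confirms the corners, and the yaw of about -13.3° nearly matches the tool. I descend over the plate's centre.

Call:
send_rows:
  moves: "0 0 -0.0014 0.27 0.04 0.2 -1;0 0 -0.0014 0.27 0.04 0.5 -1;0 0 -0.0014 0.27 0.04 0.8 -1;0 0 -0.0014 0.27 0.04 1 -1;0 0 -0.0014 0.27 0.04 1 -1;0 0 -0.0014 0.27 0.04 1 -1"

```text
time: 3.1
eef_pos: [0.5211, 0.2462, 0.1079]
tcp_rot: [0.116, 0.993, 0.001, 0.002]
contact_force: [0.9, 0.4, 0.8]
opening: -0.003
finger_force: 0.0
```

Call:
send_rows:
  moves: "0 0 0 0 0 0.2 -1;0 0 0 0 0 0.3 -1;0 0 0 0 0 0.35 -1;0 0 0 0 0 0.37 -1;0 0 0 0 0 0.37 -1;0 0 0 0 0 0.37 -1"

```text
time: 3.85
eef_pos: [0.5208, 0.2453, 0.0322]
tcp_rot: [0.117, 0.993, 0.0, 0.001]
contact_force: [0.2, -1.4, -0.6]
opening: -0.003
finger_force: 0.0
```

Call:
send_rows:
  moves: "0 0 0 0 0 0.02 -1;0 0 0 0 0 0.03 -1;0 0 0 0 0 0.035 -1;0 0 0 0 0 0.035 -1"

```text
time: 4.35
eef_pos: [0.5206, 0.2453, 0.0251]
tcp_rot: [0.117, 0.993, 0.0, 0.0]
contact_force: [-0.7, -0.2, 5.1]
opening: -0.001
finger_force: 2.5
```

Call:
send_rows:
  moves: "0 0 0 0 0 0.003 -1;0 0 0 0 0 0.005 -1;0 0 0 0 0 0.005 -1"

```text
time: 4.72
eef_pos: [0.5212, 0.2454, 0.0251]
tcp_rot: [0.117, 0.993, 0.0, 0.001]
contact_force: [-1.9, -0.0, 8.6]
opening: -0.003
finger_force: 4.4
```

Call:
send_rows:
  moves: "0 0 0 0 0 0.004 -1;0 0 0 0.01 0 0.004 -1;0 0 0 0.03 0 0.004 -1;0 0 0 0.05 0 0.004 -1;0 0 0 0.07 0 0.004 -1;0 0 0 0.1 0 0.004 -1;0 0 0 0.1 0 0.004 -1"

```text
time: 5.6
eef_pos: [0.5033, 0.2505, 0.0251]
tcp_rot: [0.117, 0.993, 0.001, 0.003]
contact_force: [1.6, -0.0, 8.4]
opening: -0.0
finger_force: 4.4
```

```bash
python3 - <<'E'
from plant import ctrl
import cv2
g=ctrl.read_camera("wrist")["image"][:,:,::-1];h=ctrl.read_camera("side")["image"][:,:,::-1]
cv2.imwrite("pics/d1.png",cv2.hconcat([cv2.resize(g,(400,300)),cv2.resize(h[150:250,240:373],(400,300))]))
E
```

```text
(no output)
```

View pics/d1.png

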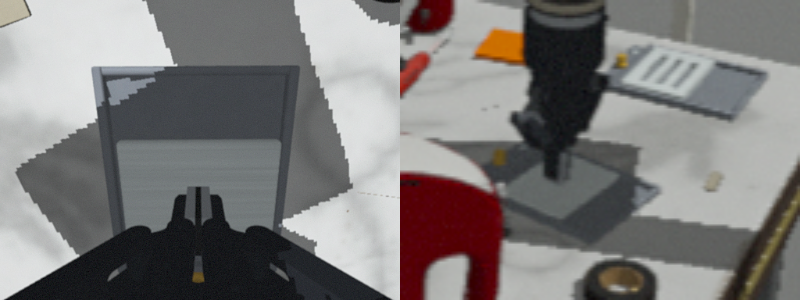

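The plate is following: its front edge is at row 140, the stop at row 70, and it sits straight between the rails. I continue, and creep near the stop.

Call:
send_rows:
  moves: "0 0 0 0.02 0 0.002 -1;0 0 0 0.04 0 0.002 -1;0 0 0 0.06 0 0.002 -1;0 0 0 0.08 0 0.002 -1;0 0 0 0.1 0 0.002 -1;0 0 0 0.12 0 0.002 -1;0 0 0 0.14 0 0.002 -1;0 0 0 0.14 0 0.002 -1"

```text
time: 6.7
eef_pos: [0.4768, 0.2572, 0.0251]
tcp_rot: [0.117, 0.993, 0.001, 0.004]
contact_force: [0.6, -0.5, 10.1]
opening: -0.001
finger_force: 4.9
```

Call:
send_rows:
  moves: "0 0 0 0.008 0 0 -1;0 0 0 0.015 0 0 -1;0 0 0 0.022 0 0 -1;0 0 0 0.03 0 0 -1;0 0 0 0.03 0 0 -1"

```text
time: 7.32
eef_pos: [0.4713, 0.2584, 0.0251]
tcp_rot: [0.117, 0.993, 0.001, 0.004]
contact_force: [1.7, -0.2, 9.1]
opening: 0.003
finger_force: 4.7
```

```bash
python3 - <<'E'
from plant import ctrl
import cv2
print(ctrl.get_state()['contact_force'])
g=ctrl.read_camera("wrist")["image"][:,:,::-1]
cv2.imwrite("pics/d2.png",cv2.resize(g[60:300,100:420],(800,600),interpolation=cv2.INTER_CUBIC))
E
```

```text
[ 1.69335186 -0.18805764  9.12037946]
```

View pics/d2.png

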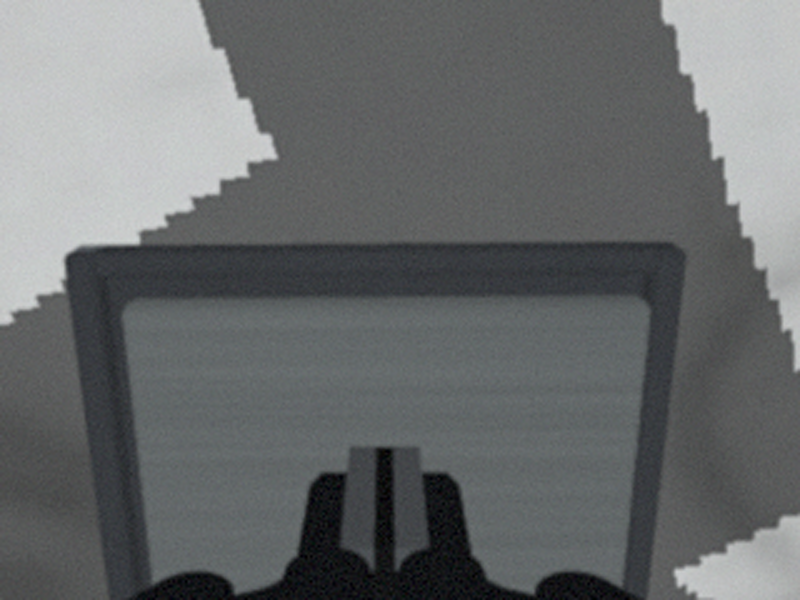

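The plate is straight, with about 4–5 mm left to the stop (front edge at row 297, stop's inner edge at about 275).

Call:
send_rows:
  moves: "0 0 0 0.006 0 0.001 -1;0 0 0 0.012 0 0.001 -1;0 0 0 0.018 0 0.001 -1;0 0 0 0.024 0 0.001 -1;0 0 0 0.03 0 0.001 -1;0 0 0 0.03 0 0.001 -1"

```text
time: 8.12
eef_pos: [0.4661, 0.2598, 0.0251]
tcp_rot: [0.117, 0.993, 0.002, 0.005]
contact_force: [3.0, -0.8, 9.4]
opening: -0.0
finger_force: 4.5
```

Call:
send_rows:
  moves: "0 0 0 0.004 0 0 -1;0 0 0 0.008 0 0 -1;0 0 0 0.012 0 0 -1;0 0 0 0.012 0 0 -1"

```text
time: 8.62
eef_pos: [0.4639, 0.2604, 0.0251]
tcp_rot: [0.117, 0.993, 0.002, 0.005]
contact_force: [4.4, -1.0, 7.9]
opening: 0.002
finger_force: 4.3
```

```bash
python3 - <<'E'
from plant import ctrl
import cv2
print(ctrl.get_state()['contact_force'])
g=ctrl.read_camera("wrist")["image"][:,:,::-1]
cv2.imwrite("pics/d3.png",cv2.resize(g[60:300,100:420],(800,600),interpolation=cv2.INTER_CUBIC))
E
```

```text
[ 4.40970378 -0.96951018  7.91646563]
```

View pics/d3.png

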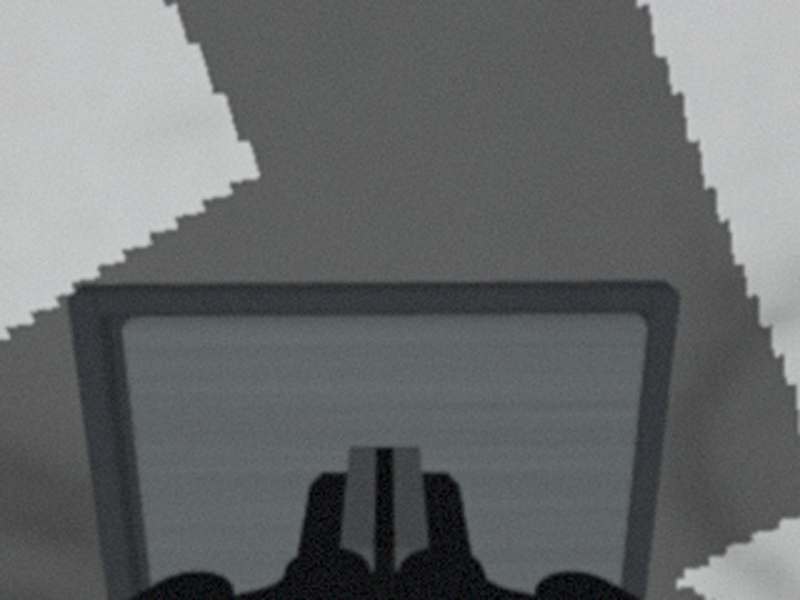

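The tips slid about 3 mm on the plate and the pull rose to its friction limit of 4.4 N, so the plate is against the stop. I lift straight off and check.

Call:
send_rows:
  moves: "0 0 0 0 0 -0.03 -1;0 0 0 0 0 -0.15 -1;0 0 0 0 0 -0.4 -1;0 0 0 0 0 -0.7 -1;0 0 0 -0.3 0 -0.9 -1;0 0 0 -0.3 0 -0.9 -1;0 0 0 -0.3 0 -0.9 -1"

```text
time: 9.55
eef_pos: [0.5172, 0.2453, 0.2008]
tcp_rot: [0.117, 0.993, -0.0, -0.001]
contact_force: [-0.1, 1.0, 0.2]
opening: -0.0
finger_force: 0.0
```

```bash
python3 - <<'E'
from plant import ctrl
import cv2
print(ctrl.get_state()['contact_force'])
g=ctrl.read_camera("wrist")["image"][:,:,::-1]
cv2.imwrite("pics/d4.png",cv2.resize(g[:240,100:420],(800,600),interpolation=cv2.INTER_CUBIC))
E
```

```text
[-0.1253473   1.03469701  0.22558398]
```

View pics/d4.png

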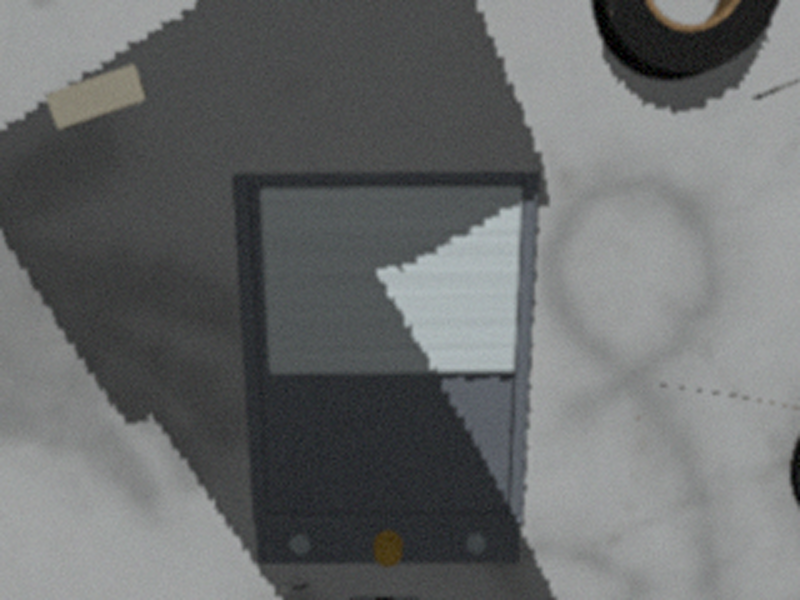

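The plate lies flat and square against the front stop, with its front edge at row 187 right at the rim. The gripper is clear of everything.

```bash
python3 -c "
from plant import ctrl
print(ctrl.sign_off())"
```

```text
the job is handed in; nothing more can be done
None
```

The plain plate lies flat against its tray's front stop, the slotted plate was left alone, the gripper is clear of everything, and the job is handed in at about 9.6 s.

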